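# Pack out the push clamp and hold the glue-up tight

## Robot

A 7-joint arm with a two-finger parallel gripper is mounted at the origin on the work surface. World frame = base frame: x ahead of the robot, y to its left, z up, the work surface at z = 0. Lengths are in m, angles in rad, forces in N, time in s.
With the tool pointing down it reaches from about 0.425 to 0.925 m from the base axis. Payload 6.8 kg.
Tool frame: the origin (TCP) lies midway between the tips of the shut fingers; the grasp point (between the pads) lies 19 mm behind it (grip_point_offset is the distance from the TCP to the grasp point, in m); y points along the fingers, x is the direction in which the jaws open and shut, and the axes are right-handed (so a half turn about y gives the same grasp; the last joint's range is limited). The gripper opens to 85 mm and grips with 20 to 120 N. Pads are 22 mm wide; open, the fingers measure 114 mm over their backs; the gripper's body (76 mm by 85 mm) begins 54 mm behind the grasp point. The pads swing forward as they close: fully open they stand 13 mm farther back than shut.
Start: joints at [1.071, 0.477, 0.022, 1.555, -0.011, 1.109, -0.083], TCP at [0.258, -0.624, 0.231] pointing down, gripper open.
Joint ranges: [-2.96, 2.96], [-0.34, 2.1], [-1.41, 1.46], [0.24, 2.44], [-1.37, 4.51], [0.17, 1.92], [-2.96, 2.96]. Speed limits (rad/s): [2.39, 2.39, 3.14, 3.14, 3.14, 3.14, 3.14].

## Interface

Orientations are given as a unit quaternion [w, x, y, z].
In Python, from station import get_obs, read_camera, hand_in, grip_point_offset gives the robot as it stands.
- The arm moves only by the tool play_rows, never from a script. Its argument "increments" is a list of rows, each a list of 2 entries, a list of its own where there are three numbers: the shift along the tool's x, y, z in m, then the turn, a rotation vector about the tool's x, y, z in degrees. In form: [[[tx, ty, tz], [ax, ay, az]], ...]. A call has 1 to 20 rows; each row shifts and turns the commanded pose from where the row before left it, along the tool's axes as they then stand; what a row does not reach is not made up. A row lasts 1/12 s, in which the tool goes at most 41.7 mm and 7.16 degrees, less where a joint would pass 70% of its speed; a pose out of reach is approached as far as the arm can. A call with a gripper value outside its range is refused whole. "gripper" is the finger opening in m, from 0 to 0.0854, set as the call begins (left out, the last holds). The fingers move at their own pace and stop on an object; "grip_force" is the grip in N (left out, the last holds). Time passes only in rows, so rows that do not move let the fingers close. It gives the time, the measured TCP pose, the force and the opening at its end, in the units of the state.
- get_obs(): the state, without advancing time (a new reading comes with each control period).
- read_camera(name): name is "scene" or "top" or "wrist"; returns a dict with "color" (420x560x3 uint8, red, green, blue), "range_z" (420x560 float32, m along the optical axis (not along the pixel's ray), 0 where there is no reading), "intrinsics" (3x3 intrinsics, pixels), "R" (3x3) and "t" (3): a world point X has camera coordinates R X + t; the wrist camera has in their place "hand_eye" (4x4, takes a point from camera to tool coordinates, whose origin is the TCP and whose axes are the tool frame's). Camera axes: x right, y down, z forward; pixel columns grow to the right and rows downward; lengths in m; the calibration is good to about 2 mm. The wrist camera is an equidistant fisheye: a pixel r from the principal point sees the ray r / f radians off the axis. A picture is of the moment at which its call begins: read the wrist's pose just before it.
- hand_in(): hands the job in, once; it reports no verdict.
The state is a dict: "t": time; "q": joint angles; "joint_vel": joint speeds; "joint_torque": joint torques, N m; "eef_pos": TCP position; "tool_rot": TCP orientation; "contact_force": force on the tool from outside, world axes, zero at the start; "torque": the same for the moment, N m; "gripper_width": opening from 0.0 (shut) to 1.0 (fully open).
Only numpy, scipy, OpenCV 4.12 (cv2) and the standard library are available. Lean on these libraries where they do the work, as an engineer would, in place of code of your own. Each camera call takes 0.05 s, during which the arm holds its last target. There are 200 camera calls.

## Task

Clamp the two-layer wooden glue-up in the sprung push clamp on the bench: first push the empty jaw all the way to its stop to feel that it falls short, and let it spring back. Then stand plywood packers in the gap between jaw and glue-up, no more than it takes for the pushed jaw to bite before it meets its stop, so that the packing presses the glue-up firmly against the fence. Finish while still holding the jaw pushed tight on the packing (do not let go at the end), and leave everything else on the bench where it is.

Things in the scene. Friction and masses are not known exactly. Their poses are not given: they have to be found in the camera images.
- clamp: push clamp: a plywood base board fixed to the bench, 15 mm thick, 120 mm wide (y), reaching from 165 mm behind (-x) to 125 mm ahead of its origin. Origin on the bench, on the board's centre line; x points along the clamp from the sprung jaw to the fence, y across, z up. A spring bracket 60 mm wide and 26 mm tall stands on the board at x = -156 to -136 mm
- gap (a point): middle of the clamp's packing space, on the board's top (15 mm above the bench), on its centre line; axes as the clamp's. With the jaw back the space is open from above and both sides; the jaw's front face is then 25 mm on the -x side of this point, and 25 mm on the +x side when the jaw is at its stop
- jaw (a joint): travel of the jaw in m: 0 = back, where its spring keeps it; 0.050 = at its end stop towards the fence. The spring resists with 1.6 N at 0 and 5.6 N at 0.050 and returns the jaw when let go
- push_face (a point): point on the jaw's upright rear face, where it is pushed towards clamp +x; mid-width, 50 mm above the board; moves with the jaw; axes as the clamp's. The wooden jaw is 40 mm long (x), 34 mm wide, 40 mm tall above the board; its rear 14 mm rises as a push plate to 66 mm above the board
- fence: dark steel block 30 (x) x 100 (y) x 60 (z) mm bolted across the far end of the clamp's board; where along the board varies. Origin at the centre of its underside, axes as the clamp's
- glueup_center (a point): centre of the glue-up, a wooden block of a light and a dark half, 45 (x) x 38 (y) x 60 (z) mm, standing loose on the board 1 to 4 mm before the fence; it slides back to the fence when pressed. The packing bears on its -x face. The jaw at its stop does not reach it: the shortfall, with the slack at the fence, is 5 to 22 mm
- glueup: the same glue-up block; origin at the centre of its underside
- packer0_center (a point): centre (20 mm up) of a plywood packer, a small plate 14 (x, its thickness) x 46 (y) x 40 (z) mm, 25 g, standing upright on its long edge on the bench; the three packers are alike. Can be gripped by its two ends (46 mm) from above
- packer1_center (a point): centre (20 mm up) of a plywood packer, a small plate 14 (x, its thickness) x 46 (y) x 40 (z) mm, 25 g, standing upright on its long edge on the bench; the three packers are alike. Can be gripped by its two ends (46 mm) from above
- packer2_center (a point): centre (20 mm up) of a plywood packer, a small plate 14 (x, its thickness) x 46 (y) x 40 (z) mm, 25 g, standing upright on its long edge on the bench; the three packers are alike. Can be gripped by its two ends (46 mm) from above
- screw_jar: lidded screw jar, 52 dia x 60 mm (bystander, leave alone); origin at its underside
- tape_roll: grey ring (empty tape core) 64 dia x 24 mm (bystander, leave alone); origin at its underside
- grease_tin: flat steel tin 58 dia x 42 mm (bystander, leave alone); origin at its underside

How it is judged:
On the way, in this order (a step that is already met when the one before it is completed fails the run):
1. the empty jaw is pushed home to its stop (value of joint jaw above 0.0475 m and (contact force between jaw and the fingers above 1 N or contact force between jaw and the arm above 1 N)), for 0.05 s.
2. the jaw is back and a packer stands released in the gap (value of joint jaw below 0.01 m and ((x of packer0_center in the frame of gap between -0.025 and 0.04 m and y of packer0_center in the frame of gap between -0.015 and 0.015 m and z of packer0_center in the frame of gap below 0.027 m and contact force between packer0 and the fingers below 0.1 N) or (x of packer1_center in the frame of gap between -0.025 and 0.04 m and y of packer1_center in the frame of gap between -0.015 and 0.015 m and z of packer1_center in the frame of gap below 0.027 m and contact force between packer1 and the fingers below 0.1 N) or (x of packer2_center in the frame of gap between -0.025 and 0.04 m and y of packer2_center in the frame of gap between -0.015 and 0.015 m and z of packer2_center in the frame of gap below 0.027 m and contact force between packer2 and the fingers below 0.1 N))), for 0.2 s.
At the end, for the whole second after the job is handed in: the robot pushes the jaw (over 3 N) and finishes so; jaw, packer(s), glue-up and fence press on one another with over 3 N each, the glue-up upright (within 0.1 rad) and at rest; the jaw stands within 18 mm of its stop, that is, with no needless packer (14 mm) in the gap (value of joint jaw above 0.032 m and (contact force between jaw and the fingers above 3 N or contact force between jaw and the arm above 3 N) and contact force between glueup and fence above 3 N and (contact force between jaw and packer0 above 3 N or contact force between jaw and packer1 above 3 N or contact force between jaw and packer2 above 3 N) and contact force between any of packer0, packer1, packer2 and glueup above 3 N and angle between glueup's own z axis and vertical below 0.1 rad and linear speed of glueup below 0.01 m/s); the arm keeps its last pose, push and grip.
It fails at once if a bystander is moved more than 30 mm (distance of any of screw_jar, tape_roll, grease_tin from where it was at the start of the episode above 0.03 m).
It also fails if it takes over 72 s, if anything falls off the work surface, if the arm or the gripper's body presses on something with over 40 N, if the wrist force passes 120 N, or if a joint passes its speed limit or range.

## Working session

There is one attempt and no reset: what is moved stays moved. The work goes in short steps, Python scripts to look and compute and a tool call to move; the robot and the scene stay as the last step left them, time stands still between calls to the robot, and variables do not carry over. Pictures are saved under pics/ and viewed, about 8 in all and at most 12, crops included, and the job is handed in when it is done.

Besides the shell and the picture viewer there is one more tool, called after ">>>" in YAML: its name, and indented under it one key for each argument. play_rows: Moves the arm, as the interface text tells. Its arguments: {"type":"object","properties":{"increments":{"type":"array","items":{"type":"array"}},"gripper":{"type":"number"},"grip_force":{"type":"number"}},"required":["increments"]}

```bash
mkdir -p pics
cat > h.py <<'E'
import numpy as np, cv2
from station import *
def cap(n):
    c=read_camera(n); np.savez(''+n+'.npz',**c); return c
def px2w(c,u,v,z=None,h=None):
    K=c['intrinsics'];d=np.linalg.inv(K)@[u,v,1];R=c['R'];t=c['t']
    o=-R.T@t; w=R.T@d
    if h is not None: return o+w*(h-o[2])/w[2]
    z=c['range_z'][int(v),int(u)] if z is None else z
    return o+w*z
E
python3 - <<'E'
from h import *
o=get_obs();print(o,grip_point_offset)
for n in('scene','top'):
    c=cap(n);cv2.imwrite(f'pics/{n}0.png',cv2.resize(c['color'][:,:,::-1],(800,600),interpolation=cv2.INTER_CUBIC))
    print(c['R'],c['t'],c['intrinsics'])
E
```

```text
{'t': 0.0, 'q': array([ 1.07089146,  0.47781142,  0.02233799,  1.55650204, -0.01149773,
        1.10928683, -0.08311685]), 'joint_vel': array([ 0.00102954, -0.00096873, -0.00089236, -0.00042892, -0.00105032,
       -0.00022636,  0.00035891]), 'joint_torque': array([ 6.33341242e-04, -5.96463454e+01,  1.60805717e+00, -2.81207514e+01,
        1.23662793e-02,  9.29043337e-03, -2.15229426e-05]), 'eef_pos': array([ 0.25750255, -0.6232862 ,  0.23029673]), 'tool_rot': array([ 0.58808978, -0.58743657,  0.39368682, -0.39252946]), 'contact_force': array([ 0.37414996, -0.37438936, -0.81623081]), 'torque': array([ 0.01194009, -0.00681022,  0.02749572]), 'gripper_width': 1.0011253627891281} 0.0187
[[-0.27990574  0.9600055   0.00649791]
 [ 0.58335619  0.17545509 -0.79303913]
 [-0.76246202 -0.21818561 -0.60913604]] [ 0.12218947 -0.27890852  1.61478947] [[493.21147043   0.         278.41997022]
 [  0.         493.21147043 203.93440619]
 [  0.           0.           1.        ]]
[[-0.02361539 -0.99954506 -0.01876124]
 [-0.99061181  0.0259237  -0.13422443]
 [ 0.13464973  0.01541534 -0.99077334]] [0.06771615 0.56742948 1.28281012] [[490.37088508   0.         277.02102833]
 [  0.         490.37088508 205.28959562]
 [  0.           0.           1.        ]]
```

View pics/scene0.png

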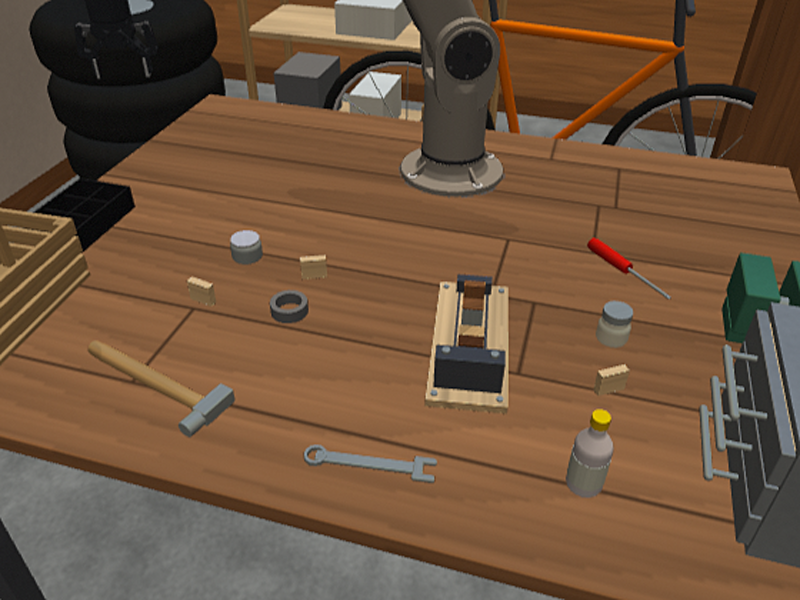

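View pics/top0.png

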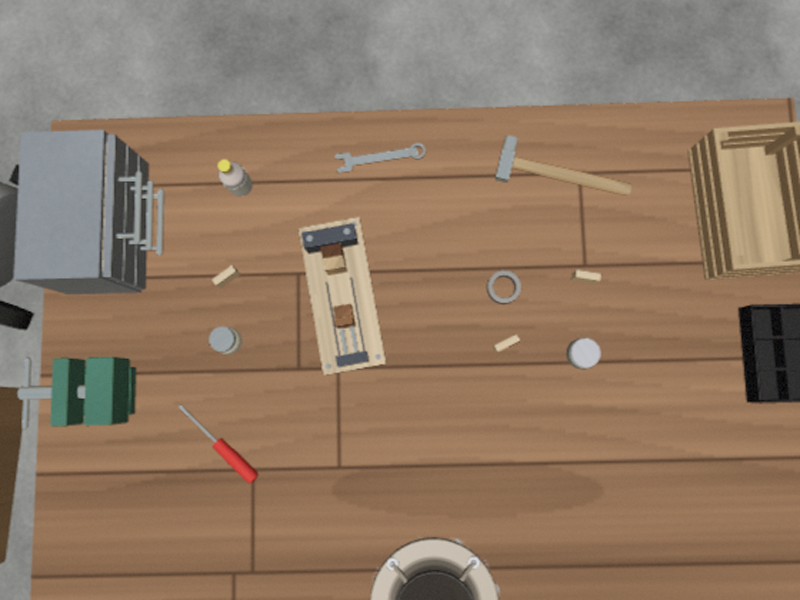

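The top view (800x600) shows the clamp at (342,295) with its fence at the far end (330,238), the jaw at (344,316) and the glue-up at (333,258). The packers are at (225,275), (587,276) and (508,343). The jar is at (224,340), the tape at (504,287) and the tin at (584,353).

Run:
```python
from h import *
c=dict(np.load('top.npz'));K=c['intrinsics'];z=c['range_z']
v,u=np.mgrid[:420,:560]
P=np.stack([(u-K[0,2])/K[0,0]*z,(v-K[1,2])/K[1,1]*z,z],-1)
W=(P-c['t'])@c['R']
np.save('W.npy',W)
s=0.7
for n,(a,b) in dict(p0=(225,275),p1=(587,276),p2=(508,343),jar=(224,340),tape=(504,287),tin=(584,353)).items():
    a,b=int(a*s),int(b*s);w=W[b-25:b+25,a-25:a+25].reshape(-1,3)
    zs=w[:,2];top=np.percentile(zs,99.5) ;m=w[zs>(0.03 if n[0]=='p' else .012)]
    print(n,'bench',np.median(zs).round(4),'top',m[:,2].max().round(4),len(m),m[:,:2].mean(0).round(4),cv2.minAreaRect((m[:,:2]*1000).astype(np.float32)))
    if n[0]=='p':
        m2=m[m[:,2]>.036];e,V=np.linalg.eigh(np.cov(m2[:,:2].T));print('  ',len(m2),m2[:,:2].mean(0).round(4),np.sqrt(e*12),np.degrees(np.arctan2(V[1,1],V[0,1])))
a,b=int(342*s),int(296*s);w=W[b-65:b+65,a-45:a+45].reshape(-1,3)
m=w[(w[:,2]>.009)&(w[:,2]<.02)];print('board',m[:,2].mean(),len(m),cv2.minAreaRect((m[:,:2]*1000).astype(np.float32)))
np.save('clampW.npy',w)
r,_=cv2.minAreaRect((m[:,:2]*1000).astype(np.float32))[:2],0
img=cv2.resize(c['color'][b-65:b+65,a-60:a+60,::-1],None,fx=4.6,fy=4.6,interpolation=cv2.INTER_CUBIC)
cv2.imwrite('pics/clamp.png',img);print(a-60,b-65)
```

```text
p0 bench -0.0015 top 1.3484 109 [0.594  0.3508] ((515.3349609375, 207.90252685546875), (426.5299072265625, 44.95112609863281), 60.57050704956055)
   81 [0.589  0.3402] [0.03832916 0.45078099] 57.348176111626714
p1 bench -0.0008 top 1.3484 112 [ 0.5755 -0.2785] ((505.5382385253906, -142.99208068847656), (37.464088439941406, 418.65728759765625), 27.91982650756836)
   85 [ 0.57   -0.2689] [0.03159282 0.44804996] 120.39922952832767
p2 bench -0.0011 top 1.3484 106 [ 0.4603 -0.1272] ((433.2083740234375, -70.70096588134766), (13.02818775177002, 224.0416259765625), 24.958858489990234)
   87 [ 0.458  -0.1213] [0.01298431 0.26054623] 113.51986040972437
jar bench -0.0012 top 1.3484 347 [0.4852 0.3609] ((455.22344970703125, 213.7569122314453), (379.9460754394531, 50.563724517822266), 77.99207305908203)
tape bench -0.0007 top 1.3484 254 [ 0.5726 -0.1469] ((488.57623291015625, -82.57459259033203), (62.00815200805664, 296.44085693359375), 51.9472541809082)
tin bench -0.0005 top 1.3484 407 [ 0.4456 -0.2792] ((434.78033447265625, -143.09039306640625), (55.2100830078125, 359.0859680175781), 5.214629173278809)
board 0.013796521889673063 2997 ((572.973876953125, 158.53781127929688), (290.1845703125, 120.1330337524414), 9.15130615234375)
179 142
```

View pics/clamp.png

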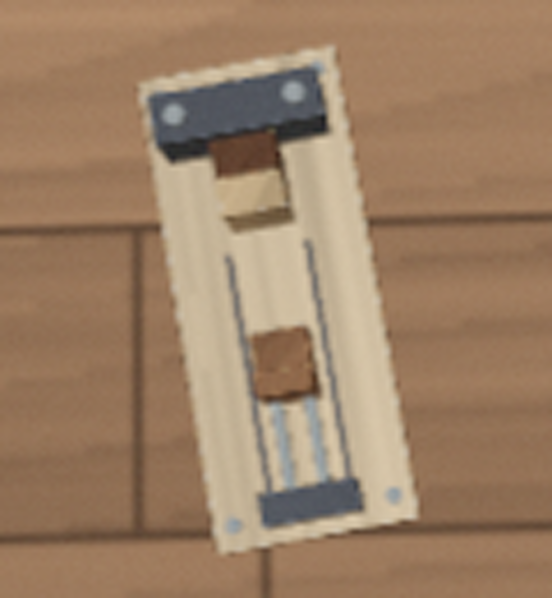

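The crop shows the clamp clearly, with jaw, gap, glue-up and fence in line. I'll redo the fits without the zero-depth pixels.

Run:
```python
from h import *
W=np.load('W.npy');s=.7
for n,(a,b) in dict(p0=(225,275),p1=(587,276),p2=(508,343),jar=(224,340),tape=(504,287),tin=(584,353)).items():
    a,b=int(a*s),int(b*s);w=W[b-25:b+25,a-25:a+25].reshape(-1,3)
    m=w[(w[:,2]>.033)&(w[:,2]<.2)] if n!='tape' else w[(w[:,2]>.015)&(w[:,2]<.03)]
    e,V=np.linalg.eigh(np.cov(m[:,:2].T))
    print(n,len(m),'mean',m.mean(0).round(4),'size',np.sqrt(e*12).round(3),'long axis',np.degrees(np.arctan2(V[1,1],V[0,1])).round(1),[np.round(x,1) for x in cv2.minAreaRect((m[:,:2]*1000).astype(np.float32))])
w=np.load('clampW.npy');th=np.radians(9.15);o=np.array([.5927,.1617]);ex=np.array([np.cos(th),np.sin(th)]);ey=np.array([-ex[1],ex[0]])
L=np.c_[(w[:,:2]-o)@ex,(w[:,:2]-o)@ey,w[:,2]]*1000
for lo,hi,x0,x1 in((35,50,-170,-130),(50,62,-110,20),(75,95,-140,-20),(68,85,0,80),(68,85,60,130),(22,45,-10,40)):
    m=L[(L[:,2]>lo)&(L[:,2]<hi)&(L[:,0]>x0)&(L[:,0]<x1)&(abs(L[:,1])<55)]
    if len(m):print(lo,hi,len(m),np.percentile(m,[0,5,50,95,100],axis=0).round(1).tolist())
# profile along centre line
for x in range(-160,126,5):
    m=L[(abs(L[:,0]-x)<2.5)&(abs(L[:,1])<12)]
    print(x,np.median(m[:,2]).round(0) if len(m) else None,end='; ')
```

```text
p0 89 mean [0.6126 0.3798 0.0382] size [0.015 0.047] long axis 123.9 [array([612.6, 379.7]), array([13.9, 45.9]), np.float64(33.7)]
p1 94 mean [ 0.5938 -0.3097  0.0386] size [0.015 0.048] long axis 78.5 [array([ 593.8, -309.8]), array([45.9, 15.1]), np.float64(80.1)]
p2 91 mean [ 0.471  -0.1518  0.0387] size [0.014 0.047] long axis 114.9 [array([ 470.8, -151.5]), array([13. , 45.8]), np.float64(25.0)]
jar 271 mean [0.489  0.3751 0.0563] size [0.04  0.043] long axis 76.5 [array([489.6, 376.8]), array([44.4, 45.3]), np.float64(44.9)]
tape 231 mean [ 0.5794 -0.1536  0.0224] size [0.066 0.067] long axis 159.5 [array([ 579.8, -153.5]), array([63.3, 60.8]), np.float64(0.4)]
tin 332 mean [ 0.4483 -0.2956  0.0406] size [0.047 0.048] long axis 127.2 [array([ 447.8, -296.3]), array([51.8, 53.6]), np.float64(63.0)]
35 50 162 [[-155.9, -29.5, 35.0], [-154.9, -26.5, 36.3], [-146.1, -0.1, 39.3], [-137.0, 26.8, 43.1], [-131.7, 29.5, 45.7]]
50 62 106 [[-85.1, -17.3, 50.1], [-68.0, -15.5, 50.7], [-56.7, -0.2, 54.1], [-46.1, 15.1, 57.9], [-45.1, 17.0, 61.2]]
75 95 72 [[-85.1, -16.8, 75.0], [-85.0, -15
[... 281 characters left out ...]
00.7, 50.3, 83.4]]
22 45 25 [[-2.6, -19.2, 22.7], [20.7, -18.8, 23.3], [21.5, -1.1, 32.8], [27.5, 15.1, 43.8], [33.3, 17.4, 44.4]]
-160 13.0; -155 37.0; -150 39.0; -145 39.0; -140 40.0; -135 33.0; -130 22.0; -125 29.0; -120 15.0; -115 23.0; -110 29.0; -105 16.0; -100 27.0; -95 24.0; -90 18.0; -85 48.0; -80 79.0; -75 80.0; -70 77.0; -65 54.0; -60 52.0; -55 54.0; -50 54.0; -45 54.0; -40 14.0; -35 14.0; -30 13.0; -25 12.0; -20 14.0; -15 14.0; -10 14.0; -5 14.0; 0 13.0; 5 14.0; 10 15.0; 15 14.0; 20 32.0; 25 74.0; 30 73.0; 35 74.0; 40 75.0; 45 75.0; 50 74.0; 55 74.0; 60 74.0; 65 73.0; 70 69.0; 75 74.0; 80 73.0; 85 73.0; 90 73.0; 95 73.0; 100 72.0; 105 None; 110 None; 115 16.0; 120 13.0; 125 15.0;
```

Clamp origin is about (0.593, 0.162) and its yaw 9.15°. The jaw front sits at -45, the glue-up face at about +21 and the fence at about +70. That makes the shortfall about 20 mm, so two packers are needed. Next, a planning helper.

```bash
cat >> h.py <<'E'
from scipy.spatial.transform import Rotation as Ro
TH=np.radians(9.15);O=np.array([.5927,.1617])
def cl(x,y,z): # clamp mm -> world
    ex=np.array([np.cos(TH),np.sin(TH)]);ey=np.array([-ex[1],ex[0]]);p=O+ex*x/1e3+ey*y/1e3
    return np.array([*p,z/1e3])
def tocl(p):
    d=np.array(p)[:2]-O;return np.array([d@[np.cos(TH),np.sin(TH)],d@[-np.sin(TH),np.cos(TH)],p[2]])*1e3
def rot():
    q=get_obs()['tool_rot'];return Ro.from_quat(np.r_[q[1:],q[0]])
def plan(p,yaw):
    """turn (rotvec deg, tool axes) first, then shift mm in the turned tool axes"""
    o=get_obs();R=rot();y=np.radians(yaw);best=None
    for k in(0,np.pi):
        x=np.array([np.cos(y+k),np.sin(y+k),0]);yy=np.array([0,0,-1.]);T=Ro.from_matrix(np.c_[x,yy,np.cross(x,yy)])
        rv=(R.inv()*T).as_rotvec(degrees=True)
        if best is None or np.linalg.norm(rv)<np.linalg.norm(best[0]):best=(rv,T)
    print('turn',best[0].round(2),'shift mm',(best[1].inv().apply(np.array(p)-o['eef_pos'])*1e3).round(1),'q7',o['q'][6].round(2),'F',o['contact_force'].round(1),'cl',tocl(o['eef_pos']).round(1),'t',o['t'])
E
python3 - <<'E'
from h import *
print(rot().as_matrix().round(3))
plan(cl(-105,0,150),99.15); print(cl(-105,0,150))
E
```

```text
[[ 0.382 -0.001  0.924]
 [-0.924  0.001  0.382]
 [-0.002 -1.    -0.   ]]
turn [ 0.02 13.3  -0.09] shift mm [-721.8   80.4  350.7] q7 -0.08 F [-0.8 -0.1  0.1] cl [-455.7 -721.8  230.4] t 0.1
[0.48903608 0.14500293 0.15      ]
```

>>> play_rows:
  increments:
    - [[0,0,0],[0,6.65,0]]
    - [[0,0,0],[0,6.65,0]]
    - [[0,0,0.03],[0,0,0]]
    - [[0,0,0.03],[0,0,0]]
    - [[0,0,0.03],[0,0,0]]
    - [[0,0,0.03],[0,0,0]]
    - [[0,0,0.03],[0,0,0]]
    - [[-0.03,0,0.03],[0,0,0]]
    - [[-0.03,0,0.03],[0,0,0]]
    - [[-0.03,0,0.03],[0,0,0]]
    - [[-0.03,0,0.03],[0,0,0]]
    - [[-0.03,0,0.03],[0,0,0]]
    - [[-0.03,0,0.03],[0,0,0]]
    - [[-0.03,0,0.02],[0,0,0]]
    - [[-0.03,0,0],[0,0,0]]
    - [[-0.03,0,0],[0,0,0]]
    - [[-0.03,0,0],[0,0,0]]
    - [[-0.03,0,0],[0,0,0]]
    - [[-0.03,0,0],[0,0,0]]
    - [[-0.03,0,0],[0,0,0]]
  gripper: 0

```text
t: 1.77
eef_pos: [0.5379, -0.1854, 0.2309]
tool_rot: [-0.538, 0.538, -0.459, 0.458]
contact_force: [0.2, 0.6, 0.4]
gripper_width: -0.0
```

>>> play_rows:
  increments:
    - [[-0.03,0,0],[0,0,0]]
    - [[-0.03,0,0],[0,0,0]]
    - [[-0.03,0,0],[0,0,0]]
    - [[-0.03,0,0],[0,0,0]]
    - [[-0.03,0,0],[0,0,0]]
    - [[-0.03,0.02,0],[0,0,0]]
    - [[-0.03,0.02,0],[0,0,0]]
    - [[-0.03,0.02,0],[0,0,0]]
    - [[-0.03,0.02,0],[0,0,0]]
    - [[-0.03,0,0],[0,0,0]]
    - [[-0.02,0,0],[0,0,0]]
    - [[0,0,0],[0,0,0]]
    - [[0,0,0],[0,0,0]]
    - [[0,0,0],[0,0,0]]

```text
t: 2.93
eef_pos: [0.4878, 0.1282, 0.1511]
tool_rot: [-0.538, 0.538, -0.459, 0.459]
contact_force: [-1.4, -0.5, 0.2]
gripper_width: -0.001
```

Run:
```python
from h import *
plan(cl(-105,0,60),99.15); print(get_obs()['gripper_width'])
```

```text
turn [ 0.03 -0.04  0.04] shift mm [-16.4  91.1   3.9] q7 -1.89 F [-1.4 -0.5  0.2] cl [-108.9  -16.4  151.1] t 2.9333
-0.0006070237729205706
```

>>> play_rows:
  increments:
    - [[-0.0164,0,0],[0,0,0]]
    - [[0,0.03,0],[0,0,0]]
    - [[0,0.03,0],[0,0,0]]
    - [[0,0.03,0],[0,0,0]]
    - [[0,0,0],[0,0,0]]
    - [[0,0,0.006],[0,0,0]]
    - [[0,0,0.006],[0,0,0]]
    - [[0,0,0.006],[0,0,0]]
    - [[0,0,0.006],[0,0,0]]
    - [[0,0,0.006],[0,0,0]]
    - [[0,0,0],[0,0,0]]
    - [[0,0,0],[0,0,0]]

```text
t: 3.93
eef_pos: [0.5155, 0.1501, 0.0618]
tool_rot: [0.539, -0.538, 0.458, -0.459]
contact_force: [-2.2, -0.1, 1.5]
gripper_width: -0.003
```

>>> play_rows:
  increments:
    - [[0,0,0.006],[0,0,0]]
    - [[0,0,0.006],[0,0,0]]
    - [[0,0,0.006],[0,0,0]]
    - [[0,0,0.005],[0,0,0]]
    - [[0,0,0],[0,0,0]]
    - [[0,0,0],[0,0,0]]

```text
t: 4.43
eef_pos: [0.5374, 0.1538, 0.0613]
tool_rot: [-0.538, 0.538, -0.459, 0.458]
contact_force: [-4.6, -2.0, 3.7]
gripper_width: -0.002
```

Run:
```python
from h import *
plan(cl(-46,0,60),99.15)
```

```text
turn [ 0.02  0.   -0.  ] shift mm [1.  1.3 9.9] q7 -1.95 F [-4.6 -2.   3.7] cl [-55.9   1.   61.3] t 4.4333
```

>>> play_rows:
  increments:
    - [[0,0,0.004],[0,0,0]]
    - [[0,0,0.004],[0,0,0]]
    - [[0,0,0],[0,0,0]]
    - [[0,0,0],[0,0,0]]

```text
t: 4.77
eef_pos: [0.5448, 0.1549, 0.0611]
tool_rot: [-0.538, 0.539, -0.459, 0.458]
contact_force: [-4.0, -1.0, 2.7]
gripper_width: -0.001
```

>>> play_rows:
  increments:
    - [[0,0,0.003],[0,0,0]]
    - [[0,0,0.002],[0,0,0]]
    - [[0,0,0],[0,0,0]]
    - [[0,0,0],[0,0,0]]

```text
t: 5.1
eef_pos: [0.5481, 0.1555, 0.061]
tool_rot: [-0.537, 0.54, -0.459, 0.458]
contact_force: [-8.8, -2.2, 5.7]
gripper_width: 0.002
```

Run:
```python
from h import *
plan(cl(-46,0,60),99.15)
```

```text
turn [0.22 0.02 0.03] shift mm [ 0.9  1.  -1. ] q7 -1.94 F [-8.8 -2.2  5.7] cl [-45.    0.9  61. ] t 5.1
```

>>> play_rows:
  increments:
    - [[0,0,0.002],[0,0,0]]
    - [[0,0,0.002],[0,0,0]]
    - [[0,0,0],[0,0,0]]
    - [[0,0,0],[0,0,0]]

```text
t: 5.43
eef_pos: [0.5483, 0.1555, 0.0605]
tool_rot: [-0.535, 0.542, -0.46, 0.456]
contact_force: [-19.7, -3.7, 14.4]
gripper_width: -0.001
```

Run:
```python
from h import *
plan(cl(-46,0,60),99.15)
c=cap('top');cv2.imwrite('pics/push.png',cv2.resize(c['color'][142:272,150:330,::-1],None,fx=4.4,fy=4.4,interpolation=cv2.INTER_CUBIC))
```

```text
turn [0.64 0.05 0.11] shift mm [ 0.9  0.5 -1.1] q7 -1.94 F [-19.7  -3.7  14.4] cl [-44.9   0.9  60.5] t 5.4333
```

>>> play_rows:
  increments:
    - [[0,0,-0.01],[0,0,0]]
    - [[0,0,-0.01],[0,0,0]]
    - [[0,0,-0.01],[0,0,0]]
    - [[0,0,-0.01],[0,0,0]]
    - [[0,0,-0.01],[0,0,0]]
    - [[0,0,-0.01],[0,0,0]]
    - [[0,0,-0.008],[0,0,0]]
    - [[0,0,0],[0,0,0]]
    - [[0,-0.03,0],[0,0,0]]
    - [[0,-0.03,0],[0,0,0]]
    - [[0,-0.03,0],[0,0,0]]
    - [[0,0,0],[0,0,0]]
    - [[0,0,0],[0,0,0]]

```text
t: 6.57
eef_pos: [0.4892, 0.1462, 0.1534]
tool_rot: [0.54, -0.537, 0.458, -0.46]
contact_force: [0.3, -0.4, -0.5]
gripper_width: 0.001
```

Run:
```python
from h import *
plan(cl(-20,0,60),99.15)
plan([.6126,.3798,.12],123.8)
c=cap('top');cv2.imwrite('pics/back.png',cv2.resize(c['color'][142:272,150:330,::-1],None,fx=4.4,fy=4.4,interpolation=cv2.INTER_CUBIC))
```

```text
turn [-0.32 -0.02 -0.05] shift mm [ 1.2 93.4 84.7] q7 -1.92 F [ 0.3 -0.4 -0.5] cl [-104.7    1.2  153.4] t 6.5667
turn [-3.200e-01 -2.467e+01  2.000e-02] shift mm [-125.5   33.4  232.5] q7 -1.92 F [ 0.3 -0.4 -0.5] cl [-104.7    1.2  153.4] t 6.5667
```

>>> play_rows:
  increments:
    - [[0,0,0],[0,-6.17,0]]
    - [[0,0,0],[0,-6.17,0]]
    - [[0,0,0],[0,-6.17,0]]
    - [[0,0,0],[0,-6.16,0]]
    - [[-0.0125,0,0.0232],[0,0,0]]
    - [[-0.0125,0,0.0232],[0,0,0]]
    - [[-0.0125,0,0.0232],[0,0,0]]
    - [[-0.0125,0,0.0232],[0,0,0]]
    - [[-0.0125,0,0.0232],[0,0,0]]
    - [[-0.0125,0,0.0232],[0,0,0]]
    - [[-0.0125,0,0.0232],[0,0,0]]
    - [[-0.0125,0,0.0232],[0,0,0]]
    - [[-0.0125,0,0.0232],[0,0,0]]
    - [[-0.0125,0,0.0232],[0,0,0]]
    - [[0,0.016,0],[0,0,0]]
    - [[0,0.016,0],[0,0,0]]
    - [[0,0,0],[0,0,0]]
    - [[0,0,0],[0,0,0]]
  gripper: 0.085
  grip_force: 30

```text
t: 8.12
eef_pos: [0.6092, 0.3775, 0.1166]
tool_rot: [-0.622, 0.625, -0.334, 0.332]
contact_force: [0.0, 0.8, 0.5]
gripper_width: 0.996
```

Run:
```python
from h import *
plan([.6126,.3798,.006],123.8)
c=cap('wrist');cv2.imwrite('pics/w0.png',cv2.resize(c['color'][:,:,::-1],(800,600)));print(c['hand_eye'],c['intrinsics'])
```

```text
turn [0.27 0.02 0.01] shift mm [  0.  110.6   4.1] q7 -1.79 F [0.  0.8 0.5] cl [ 50.6 210.4 116.6] t 8.1167
[[ 9.99998953e-01  7.86832596e-05 -1.44475558e-03 -1.84981594e-03]
 [ 1.40804290e-03 -2.82764772e-01  9.59188251e-01 -1.42715351e-01]
 [-3.33053923e-04 -9.59189281e-01 -2.82764587e-01  7.21302269e-02]
 [ 0.00000000e+00  0.00000000e+00  0.00000000e+00  1.00000000e+00]] [[325.1922621    0.         279.41827901]
 [  0.         325.1922621  211.32165968]
 [  0.           0.           1.        ]]
```

View pics/w0.png

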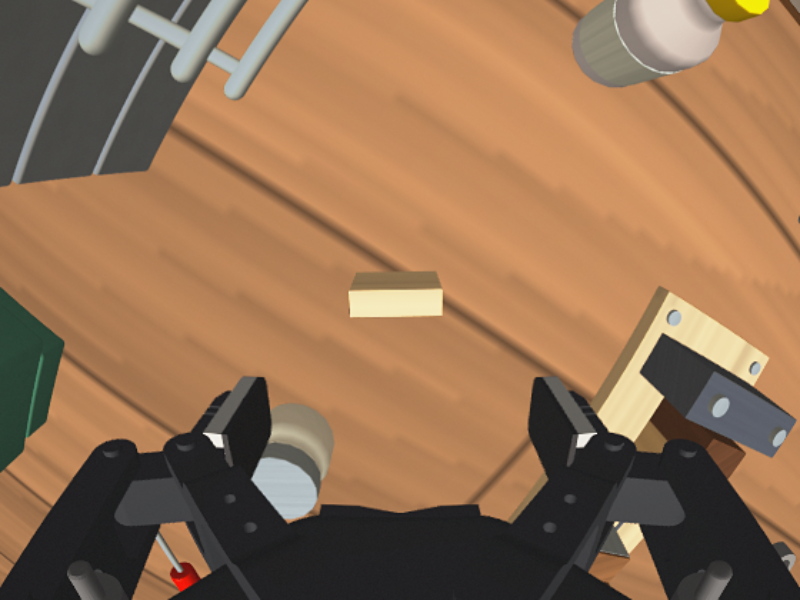

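The packer's top face is centred at (395,303), lying square between the open fingers at (250,420) and (550,420). I'll correct by about 6 mm forward and descend.

>>> play_rows:
  increments:
    - [[-0.002,0,0.006],[0,0,0]]
    - [[0,0.03,0],[0,0,0]]
    - [[0,0.03,0],[0,0,0]]
    - [[0,0.02,0],[0,0,0]]
    - [[0,0.015,0],[0,0,0]]
    - [[0,0.014,0],[0,0,0]]
    - [[0,0,0],[0,0,0]]
    - [[0,0,0],[0,0,0]]

```text
t: 8.83
eef_pos: [0.6145, 0.3837, 0.0105]
tool_rot: [0.624, -0.624, 0.333, -0.333]
contact_force: [-0.2, 0.2, 1.5]
gripper_width: 0.994
```

>>> play_rows:
  increments:
    - [[0,0,0],[0,0,0]]
    - [[0,0,0],[0,0,0]]
    - [[0,0,0],[0,0,0]]
    - [[0,0,0],[0,0,0]]
    - [[0,0,0],[0,0,0]]
    - [[0,0,0],[0,0,0]]
    - [[0,0,0],[0,0,0]]
    - [[0,0,0],[0,0,0]]
  gripper: 0.03

```text
t: 9.5
eef_pos: [0.6151, 0.3842, 0.0118]
tool_rot: [0.625, -0.623, 0.333, -0.333]
contact_force: [-0.2, -0.6, 6.2]
gripper_width: 0.532
```

Run:
```python
from h import *
plan([.6126,.3798,.006],123.8);print(get_obs()['gripper_width']*85.4)
c=cap('wrist');cv2.imwrite('pics/w1.png',cv2.resize(c['color'][:,:,::-1],(800,600)))
```

```text
turn [-0.13  0.01 -0.  ] shift mm [ 2.3  5.8 -4.5] q7 -1.83 F [-0.2 -0.6  6.2] cl [ 57.4 216.1  11.8] t 9.5
45.44481066250903
```

View pics/w1.png

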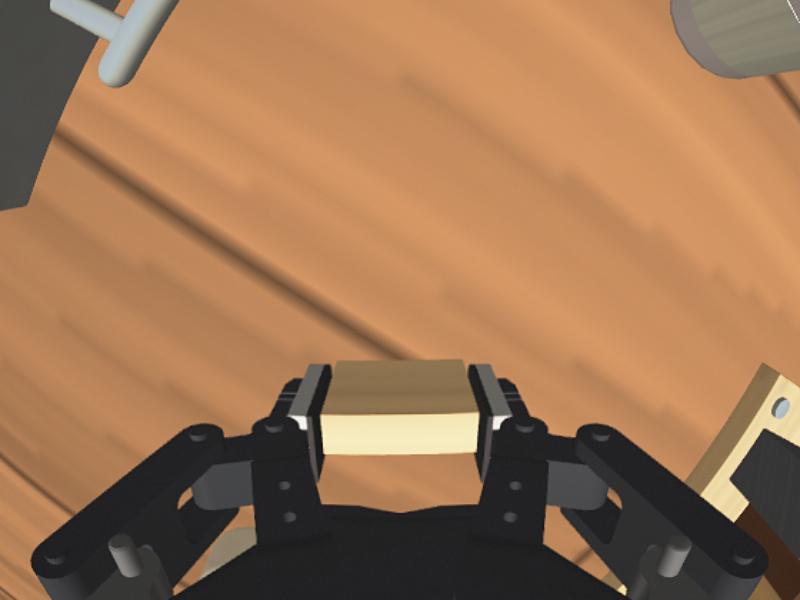

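The packer is held square between the pads (opening 45 mm). Now lifting.

>>> play_rows:
  increments:
    - [[0,-0.01,0],[0,0,0]]
    - [[0,-0.03,0],[0,0,0]]
    - [[0,-0.03,0],[0,0,0]]
    - [[0,-0.03,0],[0,0,0]]
    - [[0,-0.03,0],[0,0,0]]
    - [[0,-0.01,0],[0,0,0]]
    - [[0,0,0],[0,6.17,0]]
    - [[0,0,0],[0,6.17,0]]
    - [[0,0,0],[0,6.16,0]]
    - [[0,0,0],[0,6.16,0]]
    - [[0,0,0],[0,0,0]]
    - [[0,0,0],[0,0,0]]
    - [[0,0,0],[0,0,0]]

```text
t: 10.63
eef_pos: [0.614, 0.3835, 0.1501]
tool_rot: [-0.539, 0.539, -0.458, 0.458]
contact_force: [0.1, -0.2, -0.8]
gripper_width: 0.531
```

Run:
```python
from h import *
plan(cl(9,0,120),99.15);print(get_obs()['gripper_width']*85.4)
```

```text
turn [0.02 0.19 0.02] shift mm [215.5  30.1 -47.3] q7 -2.16 F [ 0.1 -0.2 -0.8] cl [ 56.3 215.5 150.1] t 10.6333
45.35279554866717
```

>>> play_rows:
  increments:
    - [[0.024,0,-0.0053],[0,0.19,0]]
    - [[0.024,0,-0.0053],[0,0,0]]
    - [[0.024,0,-0.0053],[0,0,0]]
    - [[0.024,0,-0.0053],[0,0,0]]
    - [[0.024,0,-0.0053],[0,0,0]]
    - [[0.024,0,-0.0053],[0,0,0]]
    - [[0.024,0,-0.0053],[0,0,0]]
    - [[0.024,0,-0.0053],[0,0,0]]
    - [[0.0235,0,-0.0049],[0,0,0]]
    - [[0,0.015,0],[0,0,0]]
    - [[0,0.015,0],[0,0,0]]
    - [[0,0,0],[0,0,0]]
    - [[0,0,0],[0,0,0]]
    - [[0,0,0],[0,0,0]]

```text
t: 11.8
eef_pos: [0.6015, 0.1638, 0.1209]
tool_rot: [0.538, -0.538, 0.459, -0.459]
contact_force: [-0.3, 0.7, 0.2]
gripper_width: 0.528
```

Run:
```python
from h import *
plan(cl(9,0,27),99.15)
c=cap('wrist');cv2.imwrite('pics/w2.png',cv2.resize(c['color'][:,:,::-1],(800,600)))
```

```text
turn [-0.04 -0.1  -0.02] shift mm [ 0.7 93.9  0. ] q7 -1.89 F [-0.3  0.7  0.2] cl [  9.    0.7 120.9] t 11.8
```

View pics/w2.png

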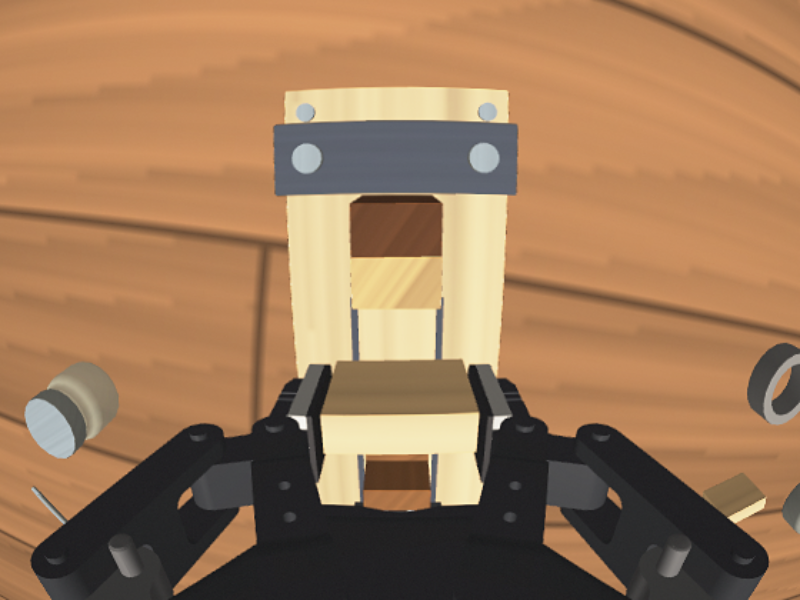

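The packer is above the gap, square to the clamp and 8 mm short of the glue-up (face edge at v=308). Now lowering it.

>>> play_rows:
  increments:
    - [[0.0007,0,0.002],[0,0,0]]
    - [[0,0.02,0],[0,0,0]]
    - [[0,0.02,0],[0,0,0]]
    - [[0,0.02,0],[0,0,0]]
    - [[0,0.015,0],[0,0,0]]
    - [[0,0.008,0],[0,0,0]]
    - [[0,0.005,0],[0,0,0]]
    - [[0,0,0],[0,0,0]]
    - [[0,0,0],[0,0,0]]
    - [[0,0,0],[0,0,0]]

```text
t: 12.68
eef_pos: [0.6041, 0.1632, 0.0335]
tool_rot: [0.538, -0.537, 0.459, -0.46]
contact_force: [-0.3, -0.4, -0.1]
gripper_width: 0.535
```

>>> play_rows:
  increments:
    - [[0,0.002,0],[0,0,0]]
    - [[0,0.002,0],[0,0,0]]
    - [[0,0,0],[0,0,0]]
    - [[0,0,0],[0,0,0]]
    - [[0,0,0],[0,0,0]]

```text
t: 13.1
eef_pos: [0.6033, 0.1629, 0.0284]
tool_rot: [0.538, -0.538, 0.459, -0.459]
contact_force: [-0.1, 0.2, -0.2]
gripper_width: 0.531
```

>>> play_rows:
  increments:
    - [[0,0.001,0],[0,0,0]]
    - [[0,0,0],[0,0,0]]
    - [[0,0.001,0],[0,0,0]]
    - [[0,0,0],[0,0,0]]
    - [[0,0,0],[0,0,0]]

```text
t: 13.52
eef_pos: [0.6033, 0.1629, 0.0268]
tool_rot: [0.538, -0.538, 0.459, -0.459]
contact_force: [-2.2, -0.9, 4.9]
gripper_width: 0.536
```

>>> play_rows:
  increments:
    - [[0,0,0],[0,0,0]]
    - [[0,0,0],[0,0,0]]
    - [[0,0,0],[0,0,0]]
    - [[0,0,0],[0,0,0]]
    - [[0,0,0],[0,0,0]]
    - [[0,0,0],[0,0,0]]
    - [[0,-0.015,0],[0,0,0]]
    - [[0,-0.03,0],[0,0,0]]
    - [[0,-0.03,0],[0,0,0]]
    - [[0,-0.03,0],[0,0,0]]
    - [[0,-0.02,0],[0,0,0]]
    - [[0,0,0],[0,0,0]]
    - [[0,0,0],[0,0,0]]
    - [[0,0,0],[0,0,0]]
  gripper: 0.085

```text
t: 14.68
eef_pos: [0.6026, 0.1626, 0.1504]
tool_rot: [-0.537, 0.538, -0.46, 0.459]
contact_force: [-1.3, 0.0, -1.1]
gripper_width: 0.996
```

Run:
```python
from h import *
plan([.471,-.1515,.12],115);plan(cl(-10,0,120),99.15)
c=cap('wrist');cv2.imwrite('pics/w3.png',cv2.resize(c['color'][:,:,::-1],(800,600)))
```

```text
turn [ 7.000e-02 -1.603e+01  1.000e-02] shift mm [ 229.1   30.4 -252. ] q7 -1.88 F [-1.3  0.  -1.1] cl [  9.9  -0.7 150.4] t 14.6833
turn [ 0.07 -0.18  0.02] shift mm [ -0.7  30.4 -19.9] q7 -1.88 F [-1.3  0.  -1.1] cl [  9.9  -0.7 150.4] t 14.6833
```

View pics/w3.png

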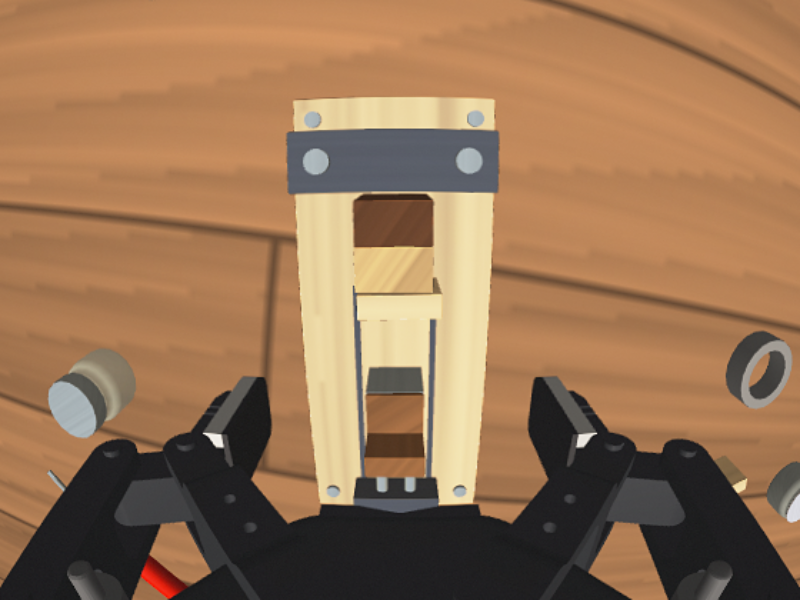

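The first packer stands upright in the gap at (400,307), right in front of the glue-up, and the jaw is back. Now for the second.

>>> play_rows:
  increments:
    - [[0,0,0],[0,-5.35,0]]
    - [[0,0,0],[0,-5.34,0]]
    - [[0,0,0],[0,-5.34,0]]
    - [[0.0191,0,-0.021],[0,0,0]]
    - [[0.0191,0,-0.021],[0,0,0]]
    - [[0.0191,0,-0.021],[0,0,0]]
    - [[0.0191,0,-0.021],[0,0,0]]
    - [[0.0191,0,-0.021],[0,0,0]]
    - [[0.0191,0,-0.021],[0,0,0]]
    - [[0.0191,0,-0.021],[0,0,0]]
    - [[0.0191,0,-0.021],[0,0,0]]
    - [[0.0191,0,-0.021],[0,0,0]]
    - [[0.0191,0,-0.021],[0,0,0]]
    - [[0.0191,0,-0.021],[0,0,0]]
    - [[0.019,0,-0.021],[0,0,0]]
    - [[0,0.015,0],[0,0,0]]
    - [[0,0.015,0],[0,0,0]]
    - [[0,0,0],[0,0,0]]
    - [[0,0,0],[0,0,0]]
    - [[0,0,0],[0,0,0]]

```text
t: 16.4
eef_pos: [0.4716, -0.1508, 0.1212]
tool_rot: [-0.596, 0.597, -0.38, 0.379]
contact_force: [0.2, -0.6, 0.2]
gripper_width: 0.996
```

Run:
```python
from h import *
plan([.471,-.1515,.008],115)
c=cap('wrist');cv2.imwrite('pics/w4.png',cv2.resize(c['color'][:,:,::-1],(800,600)))
```

```text
turn [ 0.03  0.04 -0.04] shift mm [  0.4 113.2  -0.9] q7 -1.04 F [ 0.2 -0.6  0.2] cl [-169.2 -289.2  121.2] t 16.4
```

View pics/w4.png

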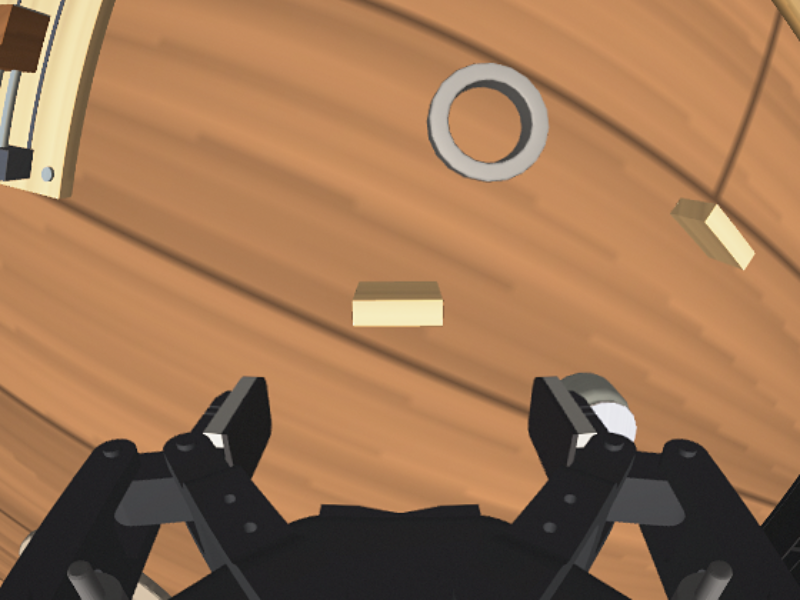

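Packer top at (397,313), centred between the fingers, with the tape and tin well clear. Descending.

>>> play_rows:
  increments:
    - [[-0.001,0,0],[0,0,0]]
    - [[0,0.03,0],[0,0,0]]
    - [[0,0.03,0],[0,0,0]]
    - [[0,0.02,0],[0,0,0]]
    - [[0,0.015,0],[0,0,0]]
    - [[0,0.014,0],[0,0,0]]
    - [[0,0,0],[0,0,0]]
    - [[0,0,0],[0,0,0]]

```text
t: 17.12
eef_pos: [0.4712, -0.15, 0.0123]
tool_rot: [-0.596, 0.597, -0.38, 0.38]
contact_force: [0.3, 0.3, 0.1]
gripper_width: 0.995
```

>>> play_rows:
  increments:
    - [[0,0,0],[0,0,0]]
    - [[0,0,0],[0,0,0]]
    - [[0,0,0],[0,0,0]]
    - [[0,0,0],[0,0,0]]
    - [[0,0,0],[0,0,0]]
    - [[0,0,0],[0,0,0]]
    - [[0,0,0],[0,0,0]]
    - [[0,0,0],[0,0,0]]
  gripper: 0.03

```text
t: 17.78
eef_pos: [0.4719, -0.1505, 0.0134]
tool_rot: [0.596, -0.596, 0.379, -0.381]
contact_force: [-0.7, 0.4, 5.2]
gripper_width: 0.535
```

>>> play_rows:
  increments:
    - [[0,-0.01,0],[0,0,0]]
    - [[0,-0.03,0],[0,0,0]]
    - [[0,-0.03,0],[0,0,0]]
    - [[0,-0.03,0],[0,0,0]]
    - [[0,-0.03,0],[0,0,0]]
    - [[0,-0.01,0],[0,0,0]]
    - [[0,0,0],[0,5.35,0]]
    - [[0,0,0],[0,5.34,0]]
    - [[0,0,0],[0,5.34,0]]
    - [[0,0,0],[0,0,0]]
    - [[0,0,0],[0,0,0]]
    - [[0,0,0],[0,0,0]]

```text
t: 18.78
eef_pos: [0.471, -0.1502, 0.1523]
tool_rot: [-0.538, 0.538, -0.459, 0.459]
contact_force: [0.2, 0.1, 0.3]
gripper_width: 0.531
```

Run:
```python
from h import *
plan(cl(-12,0,120),99.15)
```

```text
turn [ 0.01 -0.02 -0.  ] shift mm [-288.6   32.3  157.7] q7 -1.29 F [0.2 0.1 0.3] cl [-169.7 -288.6  152.3] t 18.7833
```

>>> play_rows:
  increments:
    - [[-0.024,0,0.0131],[0,0,0]]
    - [[-0.024,0,0.0131],[0,0,0]]
    - [[-0.024,0,0.0131],[0,0,0]]
    - [[-0.024,0,0.0131],[0,0,0]]
    - [[-0.024,0,0.0131],[0,0,0]]
    - [[-0.024,0,0.0131],[0,0,0]]
    - [[-0.024,0,0.0131],[0,0,0]]
    - [[-0.024,0,0.0131],[0,0,0]]
    - [[-0.024,0,0.0131],[0,0,0]]
    - [[-0.024,0,0.0131],[0,0,0]]
    - [[-0.024,0,0.0131],[0,0,0]]
    - [[-0.0246,0,0.0131],[0,0,0]]
    - [[0,0.015,0],[0,0,0]]
    - [[0,0.015,0],[0,0,0]]
    - [[0,0,0],[0,0,0]]
    - [[0,0,0],[0,0,0]]
    - [[0,0,0],[0,0,0]]

```text
t: 20.2
eef_pos: [0.5818, 0.1589, 0.1228]
tool_rot: [0.538, -0.538, 0.459, -0.459]
contact_force: [-0.1, 0.3, -0.0]
gripper_width: 0.532
```

Run:
```python
from h import *
plan(cl(-12,0,27),99.15)
c=cap('wrist');cv2.imwrite('pics/w5.png',cv2.resize(c['color'][:,:,::-1],(800,600)))
```

```text
turn [-0.02 -0.18  0.  ] shift mm [-1.  95.8 -0.8] q7 -1.91 F [-0.1  0.3 -0. ] cl [-11.2  -1.  122.8] t 20.2
```

View pics/w5.png

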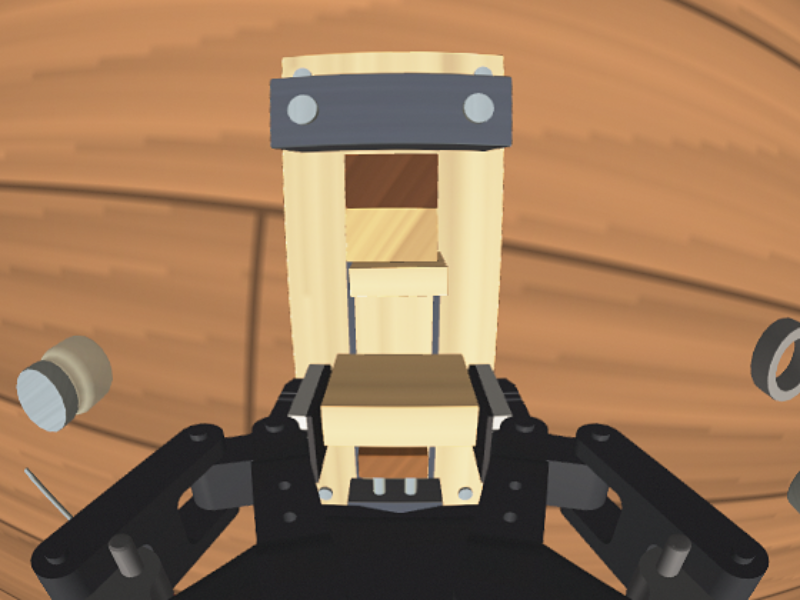

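The second packer hangs about 6 mm behind the first (first's rear edge v=296). I'll shift 3 mm back, then lower.

>>> play_rows:
  increments:
    - [[0,0,-0.003],[0,0,0]]
    - [[0,0.02,0],[0,0,0]]
    - [[0,0.02,0],[0,0,0]]
    - [[0,0.02,0],[0,0,0]]
    - [[0,0.018,0],[0,0,0]]
    - [[0,0.01,0],[0,0,0]]
    - [[0,0.004,0],[0,0,0]]
    - [[0,0,0],[0,0,0]]
    - [[0,0.001,0],[0,0,0]]
    - [[0,0,0],[0,0,0]]
    - [[0,0,0],[0,0,0]]

```text
t: 21.17
eef_pos: [0.5793, 0.159, 0.0304]
tool_rot: [0.538, -0.537, 0.459, -0.46]
contact_force: [0.1, 0.3, -0.8]
gripper_width: 0.533
```

>>> play_rows:
  increments:
    - [[0,0.001,0],[0,0,0]]
    - [[0,0,0],[0,0,0]]
    - [[0,0.001,0],[0,0,0]]
    - [[0,0,0],[0,0,0]]
    - [[0,0,0],[0,0,0]]

```text
t: 21.58
eef_pos: [0.5789, 0.1589, 0.0284]
tool_rot: [0.538, -0.537, 0.459, -0.46]
contact_force: [-2.5, -1.3, 8.7]
gripper_width: 0.533
```

>>> play_rows:
  increments:
    - [[0,0,0],[0,0,0]]
    - [[0,0,0],[0,0,0]]
    - [[0,0,0],[0,0,0]]
    - [[0,0,0],[0,0,0]]
    - [[0,0,0],[0,0,0]]
    - [[0,0,0],[0,0,0]]
    - [[0,-0.015,0],[0,0,0]]
    - [[0,-0.03,0],[0,0,0]]
    - [[0,-0.03,0],[0,0,0]]
    - [[0,-0.03,0],[0,0,0]]
    - [[0,-0.02,0],[0,0,0]]
    - [[0,0,0],[0,0,0]]
    - [[0,0,0],[0,0,0]]
    - [[0,0,0],[0,0,0]]
  gripper: 0.085

```text
t: 22.75
eef_pos: [0.5779, 0.1585, 0.1515]
tool_rot: [-0.537, 0.538, -0.46, 0.459]
contact_force: [-0.2, 0.3, -0.8]
gripper_width: 0.995
```

Run:
```python
from h import *
plan(cl(-108,0,150),99.15)
c=cap('wrist');cv2.imwrite('pics/w6.png',cv2.resize(c['color'][:,:,::-1],(800,600)))
```

```text
turn [ 0.07 -0.19  0.02] shift mm [ -0.9   1.5 -92.9] q7 -1.91 F [-0.2  0.3 -0.8] cl [-15.1  -0.9 151.5] t 22.75
```

View pics/w6.png

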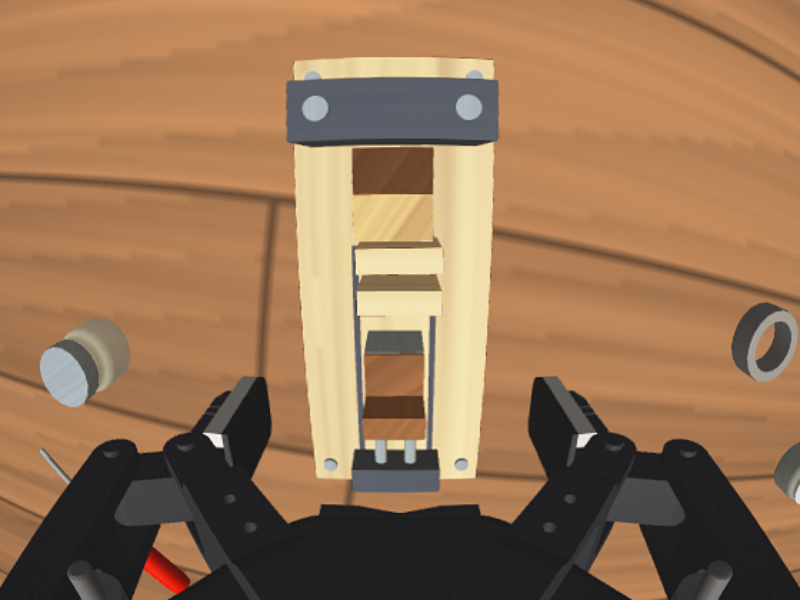

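Both packers stand upright in line, with tops at (400,260) and (400,302) and the jaw back at (395,400). Now going behind the jaw and pushing.

>>> play_rows:
  increments:
    - [[-0.001,0,-0.023],[0,0,0]]
    - [[0,0,-0.023],[0,0,0]]
    - [[0,0,-0.023],[0,0,0]]
    - [[0,0,-0.024],[0,0,0]]
    - [[0,0,0],[0,0,0]]
    - [[0,0,0],[0,0,0]]
    - [[0,0,0],[0,0,0]]
    - [[0,0,0],[0,0,0]]
  gripper: 0

```text
t: 23.47
eef_pos: [0.4873, 0.1454, 0.1519]
tool_rot: [0.538, -0.537, 0.46, -0.459]
contact_force: [-0.3, -0.6, -1.1]
gripper_width: 0.004
```

>>> play_rows:
  increments:
    - [[0,0.03,0],[0,0,0]]
    - [[0,0.03,0],[0,0,0]]
    - [[0,0.03,0],[0,0,0]]
    - [[0,0,0],[0,0,0]]
    - [[0,0,0],[0,0,0]]
    - [[0,0,0.004],[0,0,0]]
    - [[0,0,0.004],[0,0,0]]
    - [[0,0,0.004],[0,0,0]]
    - [[0,0,0.004],[0,0,0]]
    - [[0,0,0.004],[0,0,0]]
    - [[0,0,0.004],[0,0,0]]
    - [[0,0,0.004],[0,0,0]]
    - [[0,0,0.004],[0,0,0]]
    - [[0,0,0.004],[0,0,0]]
    - [[0,0,0],[0,0,0]]
    - [[0,0,0],[0,0,0]]

```text
t: 24.8
eef_pos: [0.5223, 0.151, 0.0622]
tool_rot: [0.538, -0.538, 0.459, -0.459]
contact_force: [-3.2, -0.2, 2.7]
gripper_width: 0.0
```

Run:
```python
from h import *
plan(cl(-53,0,60),99.15)
```

```text
turn [-0.   -0.19 -0.  ] shift mm [ 0.6  2.2 18.2] q7 -1.98 F [-3.2 -0.2  2.7] cl [-71.2   0.6  62.2] t 24.8
```

>>> play_rows:
  increments:
    - [[0,0,0.002],[0,0,0]]
    - [[0,0,0.002],[0,0,0]]
    - [[0,0,0.002],[0,0,0]]
    - [[0,0,0.002],[0,0,0]]
    - [[0,0,0.002],[0,0,0]]
    - [[0,0,0.002],[0,0,0]]
    - [[0,0,0.002],[0,0,0]]
    - [[0,0,0],[0,0,0]]
    - [[0,0,0],[0,0,0]]

```text
t: 25.55
eef_pos: [0.5359, 0.1531, 0.0621]
tool_rot: [-0.538, 0.538, -0.459, 0.459]
contact_force: [-4.2, 0.4, 0.8]
gripper_width: -0.001
```

>>> play_rows:
  increments:
    - [[0,0,0.002],[0,0,0]]
    - [[0,0,0.002],[0,0,0]]
    - [[0,0,0],[0,0,0]]
    - [[0,0,0],[0,0,0]]

```text
t: 25.88
eef_pos: [0.5395, 0.1537, 0.0622]
tool_rot: [-0.537, 0.538, -0.459, 0.459]
contact_force: [-5.6, 0.1, 1.6]
gripper_width: -0.001
```

>>> play_rows:
  increments:
    - [[0,0,0.002],[0,0,0]]
    - [[0,0,0.001],[0,0,0]]
    - [[0,0,0],[0,0,0]]
    - [[0,0,0],[0,0,0]]

```text
t: 26.22
eef_pos: [0.5406, 0.1538, 0.0621]
tool_rot: [-0.536, 0.539, -0.46, 0.459]
contact_force: [-10.4, -0.5, 6.5]
gripper_width: -0.001
```

Run:
```python
from h import *
plan(cl(-53,0,60),99.15)
```

```text
turn [ 0.25 -0.16  0.05] shift mm [ 0.5  2.1 -0.3] q7 -1.97 F [-10.4  -0.5   6.5] cl [-52.7   0.5  62.1] t 26.2167
```

It bites at a jaw travel of about 0.042, as predicted. Pressing firmer.

>>> play_rows:
  increments:
    - [[0,0,0.002],[0,0,0]]
    - [[0,0,0.002],[0,0,0]]
    - [[0,0,0],[0,0,0]]
    - [[0,0,0],[0,0,0]]
    - [[0,0,0],[0,0,0]]
    - [[0,0,0],[0,0,0]]
    - [[0,0,0],[0,0,0]]
    - [[0,0,0],[0,0,0]]

```text
t: 26.88
eef_pos: [0.5406, 0.1537, 0.0614]
tool_rot: [-0.534, 0.541, -0.461, 0.457]
contact_force: [-21.3, -2.4, 14.8]
gripper_width: 0.001
```

Run:
```python
from h import *
plan(cl(-53,0,60),99.15)
c=cap('scene')
cv2.imwrite('pics/s1.png',cv2.resize(c['color'][170:300,280:380,::-1],None,fx=4.6,fy=4.6,interpolation=cv2.INTER_CUBIC))
```

```text
turn [ 0.68 -0.13  0.13] shift mm [ 0.4  1.4 -0.3] q7 -1.96 F [-21.3  -2.4  14.8] cl [-52.7   0.4  61.4] t 26.8833
```

View pics/s1.png

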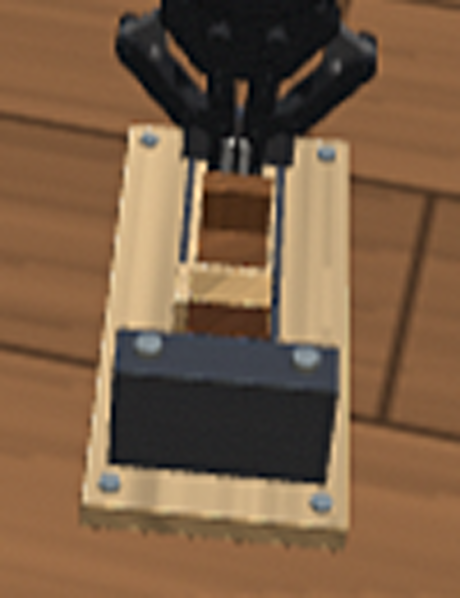

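The jaw stays blocked at about 0.042 under about 21 N. Jaw, packing, glue-up and fence are in line and closed up, so I'm handing in.

```bash
python3 -c "
from station import *
print(hand_in())"
```

```text
the job is handed in; nothing more can be done
None
```

The glue-up is clamped and handed in, with the arm still holding the jaw pushed tight on two packers. The hand-in gives no verdict, so the points below are from my own last checks.

- **Empty push:** I pushed the jaw to its stop with about 20 N, where the tool stalled at -45 mm along the clamp. Then I let it spring back.
- **Packing:** I measured the shortfall at about 20 mm, so one 14 mm packer was too few. I stood two upright in the gap and left the third where it was.
- **Final push:** The jaw stalls at about 0.042 m of travel, about 8 mm before its stop. The wrist reads about 21 N against the push and 15 N upward. I take the upward part to be finger friction on the push plate.
- **What the pictures show:** The final picture shows the jaw, packing, glue-up and fence closed up in line. The bystanders I could see in the wrist views had not moved noticeably, though I did not measure them again.

No check failed. The forces inside the stack could not be measured directly, so I infer them from the wrist force and the jaw stalling before its stop.

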